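# Open the label printer's spring hood for a new roll

## Robot

A 6-joint arm with a two-finger parallel gripper is mounted at the origin on the work surface. World frame = base frame: x ahead of the robot, y to its left, z up, the work surface at z = 0. Lengths are in mm, angles in rad, forces in N, time in s.
With the tool pointing down it reaches from about 275 to 750 mm from the base axis. Payload 10.2 kg.
Tool frame: the origin (TCP) lies between the finger pads; the fingertips stand 17 mm ahead of it and the grasp point (between the pads) lies 2 mm behind it (tips_ahead is the distance from the TCP to the fingertips, in mm); z points along the fingers, y is the line along which they close (so a half turn about z gives the same grasp; the last joint's range is limited). The gripper opens to 85 mm and grips with 20 to 120 N. Pads are 22 mm wide; open, the fingers measure 114 mm over their backs; the gripper's body (76 mm by 85 mm) begins 54 mm behind the grasp point. The pads swing forward as they close: fully open they stand 13 mm farther back than shut.
Start: joints at [-1.458, 0.313, 1.498, -0, 1.331, -0.223], TCP at [172.988, -495.688, 212.594] pointing down, gripper open.
Joint ranges: [-2.94, 2.94], [-0.97, 2.17], [0.19, 2.56], [-1.23, 4.37], [0.02, 3.11], [-2.88, 2.88]. Speed limits (rad/s): [2.39, 2.39, 3.01, 3.14, 3.14, 3.14].

## Interface

Orientations are given as a unit quaternion [w, x, y, z].
In Python, from rig import sense, capture, finish_job, boxes_of, tips_ahead gives the robot as it stands.
- The arm moves only by the tool drive_tool, never from a script. Its argument "commands" is text: rows parted by semicolons, each of 7 numbers parted by spaces: the shift along the world's x, y, z in units of 0.1 m (1.0 is 0.1 m), then the turn, a rotation vector about the world's x, y, z in units of pi/4 rad (1.0 is pi/4 rad), then the opening in per cent of the stroke, from 0 (shut) to 100 (fully open). A call has 1 to 20 rows; each row shifts and turns the commanded pose from where the row before left it; what a row does not reach is not made up. A row lasts 1/12 s, in which the tool goes at most 41.7 mm and 7.16 degrees, less where a joint would pass 70% of its speed; a pose out of reach is approached as far as the arm can. A call with a number of a shift or a turn outside -1 to 1 is refused whole. A call with a gripper value outside its range is refused whole. The fingers move at their own pace and stop on an object; "force" is the grip in N (left out, the last holds). Time passes only in rows, so rows that do not move let the fingers close. It gives the time, the measured TCP pose, the force, the opening and the grip force at its end, in the units of the state.
- sense(): the state, without advancing time (a new reading comes with each control period).
- capture(name): name is "scene" or "top"; returns a dict with "pixels" (420x560x3 uint8, blue, green, red), "fov_y" (degrees; the focal length in pixels is half the picture's height over the tangent of half this angle, whatever the lens; pixels are square), "cx", "cy" (the principal point, pixels), "position" and "attitude" of the camera in the world. Camera axes: x right, y down, z forward; pixel columns grow to the right and rows downward; lengths in mm; the calibration is good to about 2 mm. A picture is of the moment at which its call begins. There is no depth.
- finish_job(): hands the job in; it is judged then, once.
Trained networks look in a picture, given as the dict that the camera call returned (one of the last four; its "shot" number tells which), for a name from the list of things; names that differ only in an ending like _2 or _b are one class to them, and where a whole thing is asked for, a point or a joint stands for the part that bears it (a point fixed in the world has none). Each returns a list of dicts, best first, with "confidence" (0 to 1); they miss things now and then, are a little off and sometimes report something else, mostly with a low value. They report only what shows in the picture. A call takes as long as a camera call.
- boxes_of(picture, name): "position" ([column, row] in pixels, amid what is visible of it).
The state is a dict: "time_s": time; "joints": joint angles; "dq": joint speeds; "tau": joint torques, N m; "eef_pos": TCP position; "ee_rot": TCP orientation; "force": force on the tool from outside, world axes, zero at the start; "wrist_torque": the same for the moment, N m; "grip_width": opening from 0.0 (shut) to 1.0 (fully open); "grip_force": force on a finger pad.
Only numpy, scipy, OpenCV 4.12 (cv2) and the standard library are available. Lean on these libraries where they do the work, as an engineer would, in place of code of your own. Each camera call takes 0.05 s, during which the arm holds its last target. There are 200 camera calls.

## Task

The label printer on the candle stall needs a new roll: it is the wider of the two printers. Lift its hood by the bar handle on the front and swing it back past the point where its spring tips over, so that it stands fully open by itself, then let go. Leave the narrow receipt printer shut, and do not disturb the candle jar and the paper roll on the table.

Things in the scene. Friction and masses are not known exactly. Their poses are not given: they have to be found in the camera images.
- label_hood (a joint): Hood hinge of the label printer, the WIDER of two printers side by side in either order, fixed to the table. Grey base 190 mm deep, 180 wide, 85 high; 145 high with its black hood shut. 0 = shut; grows as the hood's front lifts up and back to the stop at 1.6 rad. Its spring pulls it shut below about 1.0 rad, open above; it rests only at 0 or 1.6. Lifting takes about 5 N at the handle.
- label_hood_handle (a point): Middle of its handle: level round steel bar, 10 mm thick, 110 long, 45 mm out from the hood's front (40 mm clear gap behind), on a 10 mm arm at each end. Shut: 135 mm above the table, 10 mm below the hood's top. Pinched from above, one finger behind the bar, it turns between the fingers. Frame turns with the hood: y along the bar; when shut x points level from printer front to rear, z up.
- label_hood_hinge (a point): Middle of the label printer's hinge line, at the hood's rear, 90 mm above the table; the hinge line is level, along y. When shut, the handle's middle is 185 mm in front of it and 45 mm above it (radius 190 mm); fully open, about 50 mm behind and 184 mm above it. Axes as the handle's.
- receipt_hood (a joint): Hinge of the hood of the receipt printer, the NARROWER one (120 mm wide, same depth, height and style, handle bar 60 mm long). 0 = shut, 1.6 = open. It must stay shut.
- jar: Loose candle jar, amber glass with a black lid and a white band, 80 mm diameter, 95 mm high, standing beside the printers. Origin at the centre of its underside, z up. Leave alone.
- roll: Loose spare roll of paper standing on end, 90 mm diameter, 100 mm high, with a 25 mm core hole, beside the printers. Origin at the centre of its underside, z up. Leave alone.

How it is judged:
By the outcome, as a careful person would: the job done as asked, in the order asked, and still so for the second after the job is handed in, with the robot touching nothing.
It also fails if it takes over 42 s, if anything falls off the work surface, if the arm or the gripper's body presses on something with over 40 N, if the wrist force passes 120 N, or if a joint passes its speed limit or range.

## Working session

There is one attempt and no reset: what is moved stays moved. The work goes in short steps, Python scripts to look and compute and a tool call to move; the robot and the scene stay as the last step left them, time stands still between calls to the robot, and variables do not carry over. Pictures are saved under pics/ and viewed, at most 10 in all, crops included, and the job is handed in when it is done.

Besides the shell and the picture viewer there is one more tool, called after "Emit:" by a JSON object that holds its "api" and its "payload". drive_tool: Moves the arm, as the interface text tells. Shifts and turns lie within -1 to 1; 1 stands for 0.1 m of shift or pi/4 rad of turn. Its arguments: {"type":"object","properties":{"commands":{"type":"string"},"force":{"type":"number"}},"required":["commands"]}

```bash
mkdir -p pics; ls; python3 - <<'E'
from rig import *
import cv2
for n in ("scene","top"):
    p=capture(n); cv2.imwrite(f"pics/{n}0.png",p["pixels"])
    print(n,p["fov_y"],p["cx"],p["cy"],p["position"],p["attitude"])
    for t in ("label_hood","label_hood_handle","label_hood_hinge","receipt_hood","jar","roll"):
        print(t,[(b["position"],round(b["confidence"],2)) for b in boxes_of(p,t)][:3])
s=sense();print(s["time_s"],s["eef_pos"],s["ee_rot"])
E
```

```text
pics
scene 43.82995013509556 288.3516591912182 207.82798524797693 [1055.33665244  377.68736073 1184.84275931] [-0.12494958  0.44347789  0.85599356 -0.23449945]
label_hood [([228.2, 174.6], 0.75)]
label_hood_handle [([230.2, 177.5], 0.57)]
label_hood_hinge [([229.8, 175.4], 0.86)]
receipt_hood [([319.1, 238.3], 0.56)]
jar [([440.5, 285.4], 0.94)]
roll [([147.4, 145.6], 0.75)]
top 52.99384187453207 272.6496106369535 208.76350490699483 [ 253.42702503   16.16716146 1307.49489162] [ 0.08081526 -0.69023422  0.71376226 -0.08711515]
label_hood [([328.8, 201.8], 0.88)]
label_hood_handle [([329.4, 207.5], 0.85)]
label_hood_hinge [([328.2, 206.5], 0.93)]
receipt_hood [([226.9, 202.6], 0.94)]
jar [([141.7, 244.4], 0.78)]
roll [([413.0, 204.0], 0.64)]
0.7 [ 173.00552447 -495.67243695  212.58949852] [-4.86868311e-06  9.85933227e-01  1.67139679e-01 -1.04654061e-05]
```

View pics/scene0.png

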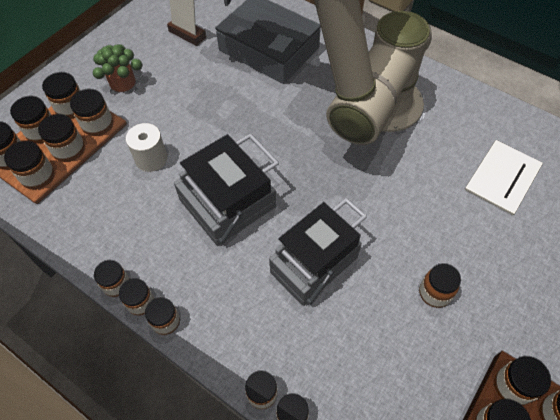

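View pics/top0.png

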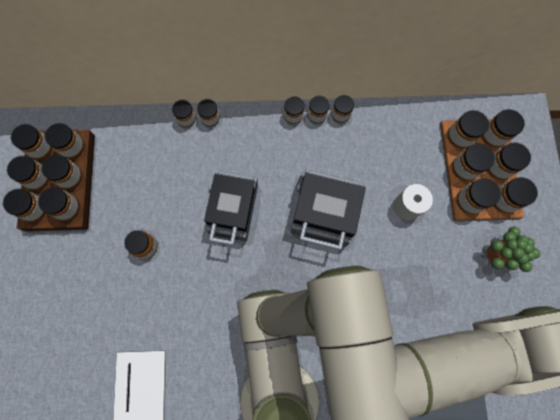

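The label printer (wider) is in the top view at about (329,207), with its handle facing the robot around (323,243). The receipt printer is to its left at (230,207), the jar at (141,244) and the roll at (413,204). I'll zoom in on the handle next.

```bash
cat > h.py <<'E'
import numpy as np, json
from scipy.spatial.transform import Rotation as R
def onplane(p,uv,z):
    f=210/np.tan(np.radians(p["fov_y"]/2)); a=p["attitude"]
    d=R.from_quat([*a[1:],a[0]]).apply([(uv[0]-p["cx"])/f,(uv[1]-p["cy"])/f,1])
    c=np.array(p["position"]); return c+d*(z-c[2])/d[2]
def proj(p,X):
    f=210/np.tan(np.radians(p["fov_y"]/2)); a=p["attitude"]
    q=R.from_quat([*a[1:],a[0]]).inv().apply(np.array(X)-p["position"])
    return q[:2]/q[2]*f+[p["cx"],p["cy"]]
E
python3 - <<'E'
from rig import *; from h import *
import cv2
p=capture("top"); q=capture("scene")
print("roll",onplane(p,(417,194),100),"jar",onplane(p,(139,238),95))
a=cv2.resize(p["pixels"][165:265,275:375],None,fx=4,fy=4,interpolation=cv2.INTER_CUBIC)
b=cv2.resize(q["pixels"][125:225,180:280],None,fx=4,fy=4,interpolation=cv2.INTER_CUBIC)
cv2.imwrite("pics/z1.png",cv2.convertScaleAbs(np.hstack([a,b]),alpha=1.3))
E
```

```text
roll [ 577.30709429 -431.2492658   100.        ] jar [472.76620469 391.67316146  95.        ]
```

View pics/z1.png

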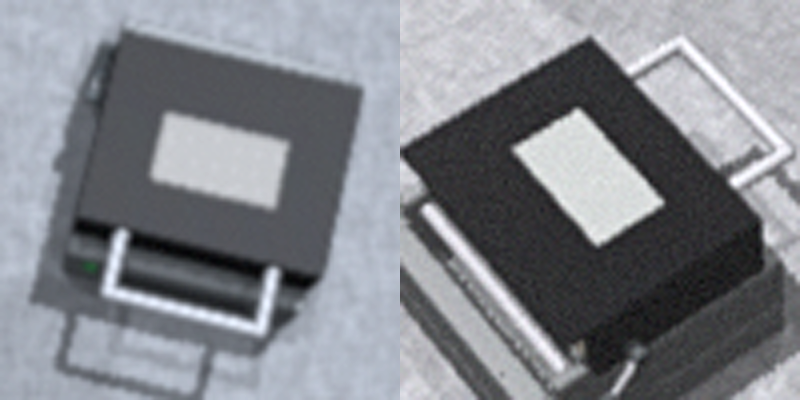

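The left half (top view) shows the bar running from about (301.8,238) to (341,247.5). The right half (scene view) shows it from (251,135.5) to (277,162.5). Hood corners are clear in both.

```bash
python3 - <<'E'
from rig import *; from h import *
p=capture("top"); q=capture("scene")
L=onplane(p,(301.6,237.8),135);Rr=onplane(p,(341,247.3),135)
print("top",L,Rr,(L+Rr)/2, np.linalg.norm(L-Rr))
a=onplane(q,(251,135.6),135);b=onplane(q,(277,162.3),135); print("scene",a,b,(a+b)/2,np.linalg.norm(a-b))
C=[onplane(p,(275+u/4,165+v/4),145) for u,v in((125,28),(362,90),(318,278),(75,222))]
for c in C: print(c)
e=(C[0]-C[1]+C[3]-C[2]); print("yaw edge",np.degrees(np.arctan2(-e[0],e[1])), "bar", np.degrees(np.arctan2(-(L-Rr)[0],(L-Rr)[1])),np.degrees(np.arctan2(-(b-a)[0],(b-a)[1])))
f=C[0]+C[1]-C[2]-C[3];print("yaw side",np.degrees(np.arctan2(f[1],f[0])), "front mid",(C[2]+C[3])/2,"rear",(C[0]+C[1])/2)
s=sense();print(s["time_s"],R.from_quat([*s["ee_rot"][1:],s["ee_rot"][0]]).as_matrix().round(3))
E
```

```text
top [450.88617229 -77.94248758 135.        ] [ 420.27767984 -187.05179825  135.        ] [ 435.58192606 -132.49714292  135.        ] 113.32131964292027
scene [ 419.20980914 -178.81190766  135.        ] [448.70229589 -75.82751965 135.        ] [ 433.95605251 -127.31971366  135.        ] 107.12418470533211
[ 641.83289096 -100.35692712  145.        ]
[ 589.45060753 -268.39635586  145.        ]
[ 453.61759036 -225.75436188  145.        ]
[499.28572567 -57.48097001 145.        ]
yaw edge -16.253795338116934 bar -15.67042968000872 -15.980559898839674
yaw side -17.07687485814155 front mid [ 476.45165802 -141.61766594  145.        ] rear [ 615.64174925 -184.37664149  145.        ]
0.9 [[ 0.944  0.33   0.   ]
 [ 0.33  -0.944  0.   ]
 [ 0.     0.    -1.   ]]
```

Emit:
{"api": "drive_tool", "payload": {"commands": "0.218 0.305 0 0 0 0.101 40;0.218 0.305 0 0 0 0.101 40;0.218 0.305 0 0 0 0.101 40;0.218 0.305 0 0 0 0.101 40;0.218 0.305 0 0 0 0.101 40;0.218 0.305 0 0 0 0.101 40;0.218 0.305 0 0 0 0.101 40;0.218 0.305 0 0 0 0.101 40;0.218 0.305 0 0 0 0.101 40;0.218 0.305 0 0 0 0.101 40;0.218 0.305 0 0 0 0.101 40;0.218 0.305 0 0 0 0.101 40;0 0 0 0 0 0 40;0 0 0 0 0 0 40", "force": 30}}

```text
time_s: 2.07
eef_pos: [435.1, -128.3, 212.5]
ee_rot: [-0.0, 0.799, 0.602, -0.0]
force: [0.3, -0.7, -0.0]
grip_width: 0.399
grip_force: 0.0
```

```bash
python3 - <<'E'
from rig import *; from h import *
import cv2
s=sense();print(s["time_s"],s["eef_pos"],s["grip_width"],R.from_quat([*s["ee_rot"][1:],s["ee_rot"][0]]).as_matrix().round(3).tolist())
q=capture("scene"); p=capture("top")
b=cv2.resize(q["pixels"][80:230,150:350],None,fx=4,fy=4,interpolation=cv2.INTER_CUBIC)
cv2.imwrite("pics/z2.png",cv2.convertScaleAbs(b,alpha=1.3))
u=np.array([.960,-.279,0]);h0=np.array([435,-130,135])
print(proj(q,h0),proj(p,h0))
E
```

```text
2.0667 [ 435.115043   -128.34459532  212.53811464] 0.39916432492406406 [[0.276, 0.961, -0.0], [0.961, -0.276, 0.0], [-0.0, -0.0, -1.0]]
[262.68409397 148.51058823] [320.37772625 242.77264811]
```

View pics/z2.png

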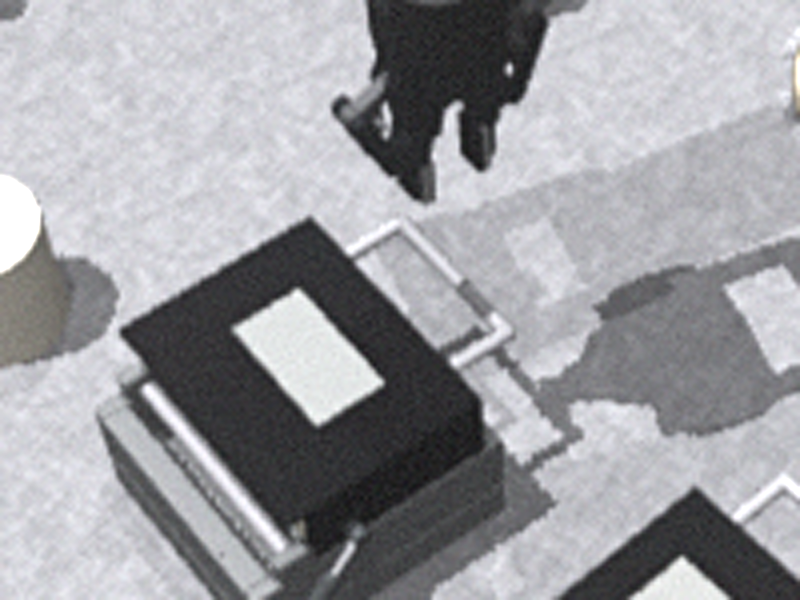

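The open fingers, tips at crop (415,195) and (480,160), hover over the middle of the bar at crop (452,275), and nothing has moved. I'll lower part way, check, then close.

Emit:
{"api": "drive_tool", "payload": {"commands": "0 -0.01 -0.2 0 0 0 40;0 0 -0.2 0 0 0 40;0 0 -0.2 0 0 0 40;0 0 -0.1 0 0 0 40;0 0 -0.1 0 0 0 40;0 0 0 0 0 0 40;0 0 0 0 0 0 40"}}

```text
time_s: 2.75
eef_pos: [434.1, -131.6, 132.7]
ee_rot: [-0.0, 0.8, 0.599, -0.0]
force: [0.0, 0.1, 0.4]
grip_width: 0.4
grip_force: 0.0
```

```bash
python3 - <<'E'
from rig import *; from h import *
import cv2
s=sense();print(s["eef_pos"],s["force"])
q=capture("scene")
b=cv2.resize(q["pixels"][100:200,200:320],None,fx=6,fy=6,interpolation=cv2.INTER_CUBIC)
cv2.imwrite("pics/z3.png",cv2.convertScaleAbs(b,alpha=1.6))
u=np.array([.9605,-.278]);
t=np.arange(0,1.56,.05);t=np.append(t,1.55)
s_=-185*np.cos(t)+45*np.sin(t);z=185*np.sin(t)+45*np.cos(t)
print(";".join("%.3f %.3f %.3f 0 0 0 0"%(a*u[0]/100,a*u[1]/100,b/100) for a,b in zip(np.diff(s_),np.diff(z))))
E
```

```text
[ 434.14143434 -131.58136348  132.69386082] [0.04613264 0.13456588 0.36922033]
0.024 -0.007 0.092 0 0 0 0;0.028 -0.008 0.091 0 0 0 0;0.033 -0.009 0.089 0 0 0 0;0.037 -0.011 0.087 0 0 0 0;0.041 -0.012 0.085 0 0 0 0;0.045 -0.013 0.083 0 0 0 0;0.049 -0.014 0.080 0 0 0 0;0.053 -0.015 0.078 0 0 0 0;0.056 -0.016 0.075 0 0 0 0;0.060 -0.017 0.072 0 0 0 0;0.063 -0.018 0.069 0 0 0 0;0.066 -0.019 0.065 0 0 0 0;0.070 -0.020 0.062 0 0 0 0;0.072 -0.021 0.058 0 0 0 0;0.075 -0.022 0.054 0 0 0 0;0.078 -0.022 0.050 0 0 0 0;0.080 -0.023 0.046 0 0 0 0;0.082 -0.024 0.042 0 0 0 0;0.084 -0.024 0.038 0 0 0 0;0.086 -0.025 0.033 0 0 0 0;0.087 -0.025 0.029 0 0 0 0;0.088 -0.026 0.024 0 0 0 0;0.089 -0.026 0.020 0 0 0 0;0.090 -0.026 0.015 0 0 0 0;0.091 -0.026 0.010 0 0 0 0;0.091 -0.026 0.005 0 0 0 0;0.091 -0.026 0.001 0 0 0 0;0.091 -0.026 -0.004 0 0 0 0;0.091 -0.026 -0.009 0 0 0 0;0.090 -0.026 -0.014 0 0 0 0;0.090 -0.026 -0.018 0 0 0 0;0.000 -0.000 0.000 0 0 0 0
```

View pics/z3.png

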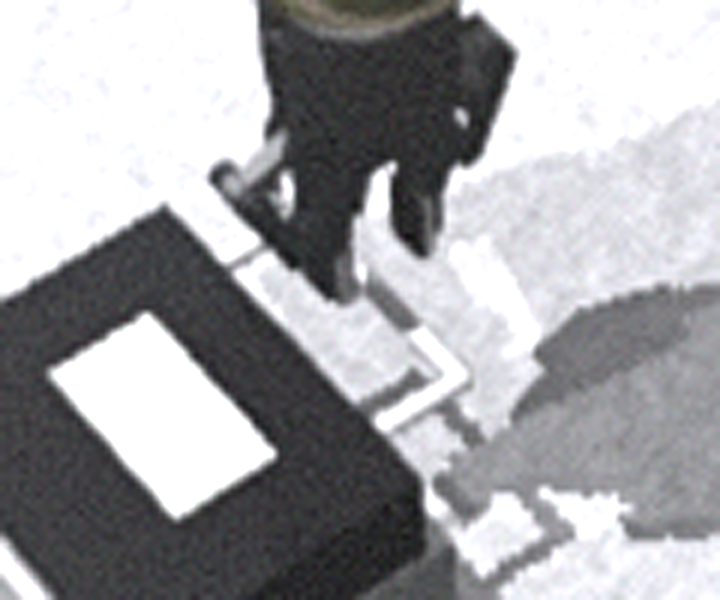

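The rear finger, at crop (335,290), is inside the handle behind the bar. The front finger, at (430,250), is in front of it. Now close.

Emit:
{"api": "drive_tool", "payload": {"commands": "0 0 0 0 0 0 0;0 0 0 0 0 0 0;0 0 0 0 0 0 0;0 0 0 0 0 0 0;0 0 0 0 0 0 0;0 0 0 0 0 0 0", "force": 30}}

```text
time_s: 3.3
eef_pos: [434.6, -130.7, 132.7]
ee_rot: [0.0, 0.8, 0.6, 0.0]
force: [-0.0, -0.3, 0.6]
grip_width: 0.0
grip_force: 0.0
```

```bash
python3 - <<'E'
from rig import *; from h import *
import cv2
s=sense();print(s["eef_pos"],s["force"],s["grip_width"],s["grip_force"],tips_ahead)
q=capture("scene");p=capture("top")
b=cv2.resize(q["pixels"][110:180,220:290],None,fx=8,fy=8,interpolation=cv2.INTER_CUBIC)
a=cv2.resize(p["pixels"][200:270,290:315],None,fx=8,fy=8,interpolation=cv2.INTER_CUBIC)
cv2.imwrite("pics/z4.png",cv2.convertScaleAbs(np.hstack([b,a]),alpha=2.2))
print(proj(q,(434.6,-130.7,115.7)),proj(q,(435,-130,135)))
E
```

```text
[ 434.62755904 -130.67645322  132.67933538] [-0.0086323  -0.26508668  0.57968917] 0.00037437020903923 0.0 17.0
[262.83219164 152.90765188] [262.68409397 148.51058823]
```

View pics/z4.png

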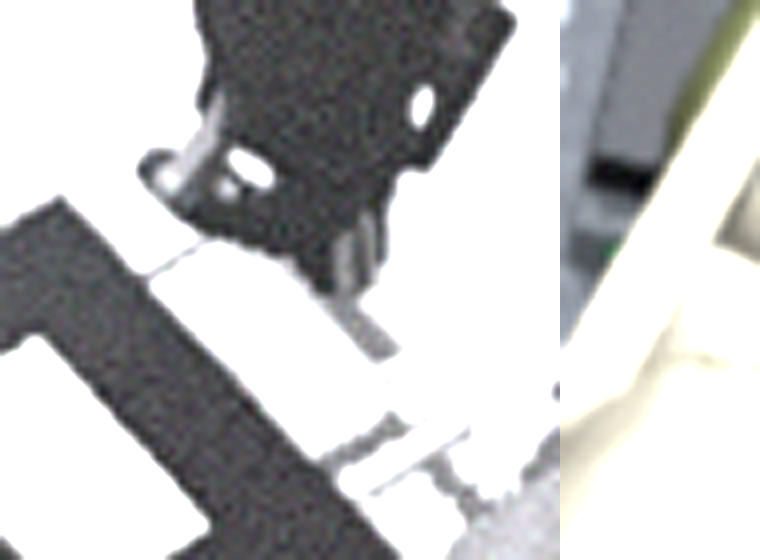

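```bash
python3 - <<'E'
from rig import *; from h import *
import cv2
q=capture("scene")
b=cv2.resize(q["pixels"][115:175,225:305],None,fx=10,fy=10,interpolation=cv2.INTER_CUBIC)
for X,c in (((434.6,-130.7,115.7),(0,0,255)),((434.6,-130.7,135),(0,255,0)),((435,-130,135),(255,0,0))):
    u=(proj(q,X)-[225,115]+.5)*10; cv2.drawMarker(b,tuple(int(v) for v in u),c,0,14,1)
cv2.imwrite("pics/z5.png",b)
for z in (115.7,203): print(proj(q,(435,-129,z)))
print(proj(q,(425,-127,116)))
E
```

```text
[263.2757513  153.32254868]
[261.98986288 131.41569944]
[266.23938313 151.04172877]
```

View pics/z5.png

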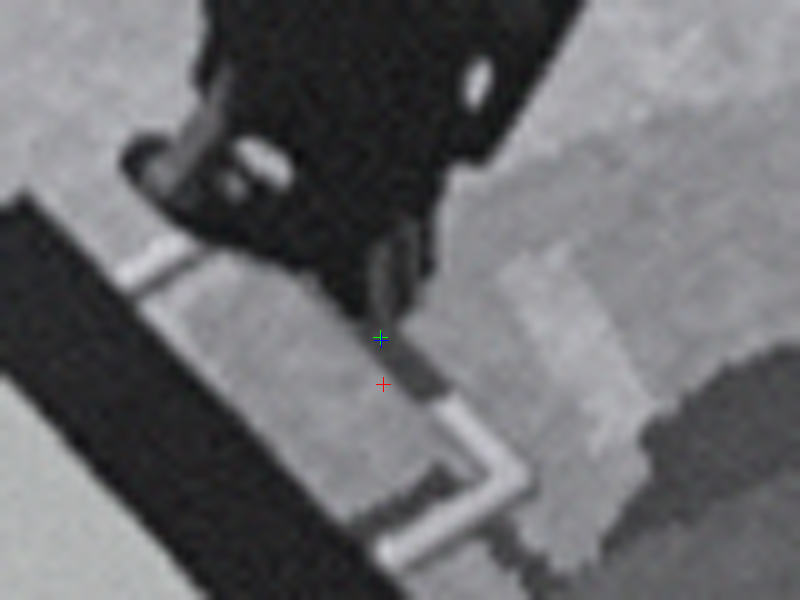

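The fingers closed fully with no grip force. In the picture the shut tips, at crop (390,315), end right at the bar's upper edge, about 25 mm above where the model puts them (red cross). So the tips are probably above the bar. I'll probe downward gently to check.

Emit:
{"api": "drive_tool", "payload": {"commands": "0 0 -0.02 0 0 0 0;0 0 -0.02 0 0 0 0;0 0 0 0 0 0 0"}}

```text
time_s: 3.7
eef_pos: [434.4, -130.6, 128.1]
ee_rot: [-0.0, 0.8, 0.6, -0.0]
force: [-0.3, 0.2, 0.3]
grip_width: 0.001
grip_force: 0.0
```

Emit:
{"api": "drive_tool", "payload": {"commands": "0 0 -0.03 0 0 0 0;0 0 0 0 0 0 0;0 0 -0.02 0 0 0 0;0 0 0 0 0 0 0"}}

```text
time_s: 4.03
eef_pos: [434.4, -130.6, 123.3]
ee_rot: [-0.0, 0.8, 0.6, -0.0]
force: [-0.2, -0.9, 0.1]
grip_width: -0.0
grip_force: 0.0
```

```bash
python3 - <<'E'
from rig import *; from h import *
import cv2
q=capture("scene")
b=cv2.resize(q["pixels"][115:175,225:305],None,fx=10,fy=10,interpolation=cv2.INTER_CUBIC)
X=sense()["eef_pos"]-np.array([0,0,17]);print(sense()["eef_pos"],sense()["force"])
u=(proj(q,X)-[225,115]+.5)*10; cv2.drawMarker(b,tuple(int(v) for v in u),(0,0,255),0,14,1)
cv2.imwrite("pics/z6.png",b)
E
```

```text
[ 434.5107748  -130.64939128  123.42785641] [0.70986308 0.07837349 0.22127925]
```

View pics/z6.png

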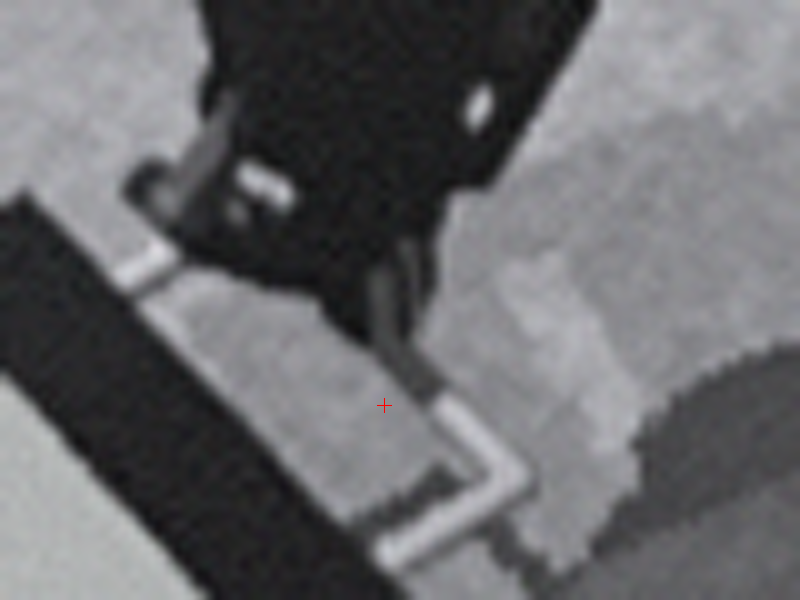

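In this one the tips, at about (390,345), have moved down with the command but still sit in front of the bar with no contact. The pixel offset fits the tips being higher than modelled. I'll keep probing down.

Emit:
{"api": "drive_tool", "payload": {"commands": "0 0 -0.03 0 0 0 0;0 0 -0.02 0 0 0 0;0 0 0 0 0 0 0"}}

```text
time_s: 4.33
eef_pos: [435.1, -130.9, 120.8]
ee_rot: [0.001, 0.8, 0.6, 0.0]
force: [-7.6, 3.8, 23.6]
grip_width: 0.004
grip_force: 12.1
```

Emit:
{"api": "drive_tool", "payload": {"commands": "0 0 -0.03 0 0 0 0;0 0 -0.02 0 0 0 0;0 0 0 0 0 0 0"}}

```text
time_s: 4.58
eef_pos: [435.5, -131.2, 119.9]
ee_rot: [0.002, 0.799, 0.601, 0.0]
force: [-24.0, 11.4, 71.9]
grip_width: 0.003
grip_force: 37.6
```

Contact at a reading of z≈121.5 means the tips really stand about 35 mm higher than modelled, which matches the image offset. I'll back off, open, and go down to a reading of z≈98.

Emit:
{"api": "drive_tool", "payload": {"commands": "0 0 0.2 0 0 0 0;0.02 -0.005 0.2 0 0 0 40;0 0 0 0 0 0 40;0 0 0 0 0 0 40;0 0 0 0 0 0 40"}}

```text
time_s: 5.0
eef_pos: [436.2, -131.0, 152.8]
ee_rot: [-0.001, 0.8, 0.6, -0.0]
force: [0.5, -0.5, 0.4]
grip_width: 0.398
grip_force: 0.0
```

Emit:
{"api": "drive_tool", "payload": {"commands": "0 0 -0.1 0 0 0 40;0 0 -0.1 0 0 0 40;0 0 -0.05 0 0 0 40;0 0 -0.05 0 0 0 40;0 0 0 0 0 0 40"}}

```text
time_s: 5.42
eef_pos: [436.0, -130.9, 122.4]
ee_rot: [-0.001, 0.8, 0.6, -0.0]
force: [-0.4, -0.0, -0.6]
grip_width: 0.398
grip_force: 0.0
```

Emit:
{"api": "drive_tool", "payload": {"commands": "0 0 -0.05 0 0 0 40;0 0 -0.05 0 0 0 40;0 0 0 0 0 0 40"}}

```text
time_s: 5.67
eef_pos: [436.2, -131.0, 112.8]
ee_rot: [-0.001, 0.8, 0.6, -0.0]
force: [-0.1, 0.2, 0.1]
grip_width: 0.397
grip_force: 0.0
```

Emit:
{"api": "drive_tool", "payload": {"commands": "0 0 -0.05 0 0 0 40;0 0 -0.05 0 0 0 40;0 0 -0.05 0 0 0 40;0 0 0 0 0 0 40"}}

```text
time_s: 6.0
eef_pos: [436.1, -130.9, 97.6]
ee_rot: [-0.001, 0.8, 0.6, -0.0]
force: [0.4, -0.1, -0.3]
grip_width: 0.399
grip_force: 0.0
```

Emit:
{"api": "drive_tool", "payload": {"commands": "0 0 0 0 0 0 0;0 0 0 0 0 0 0;0 0 0 0 0 0 0;0 0 0 0 0 0 0;0 0 0 0 0 0 0", "force": 30}}

```text
time_s: 6.42
eef_pos: [433.5, -130.2, 98.4]
ee_rot: [-0.003, 0.799, 0.601, -0.002]
force: [-18.1, 2.5, 11.1]
grip_width: 0.105
grip_force: 29.6
```

The bar is now held at an opening of about 9 mm with 30 N. I'll relax the side load and start along the arc, stopping to check force.

Emit:
{"api": "drive_tool", "payload": {"commands": "-0.025 0.007 0.01 0 0 0 0;0.024 -0.007 0.092 0 0 0 0;0.028 -0.008 0.091 0 0 0 0;0.033 -0.009 0.089 0 0 0 0;0.037 -0.011 0.087 0 0 0 0;0 0 0 0 0 0 0"}}

```text
time_s: 6.92
eef_pos: [446.2, -134.0, 136.5]
ee_rot: [-0.0, 0.8, 0.6, -0.0]
force: [-4.6, 0.4, -1.3]
grip_width: 0.099
grip_force: 29.6
```

Emit:
{"api": "drive_tool", "payload": {"commands": "0.041 -0.012 0.085 0 0 0 0;0.045 -0.013 0.083 0 0 0 0;0.049 -0.014 0.080 0 0 0 0;0.053 -0.015 0.078 0 0 0 0;0.056 -0.016 0.075 0 0 0 0;0.060 -0.017 0.072 0 0 0 0;0 0 0 0 0 0 0"}}

```text
time_s: 7.5
eef_pos: [477.0, -143.0, 185.0]
ee_rot: [0.0, 0.8, 0.6, -0.0]
force: [-12.6, 1.4, 6.9]
grip_width: 0.106
grip_force: 29.9
```

```bash
python3 - <<'E'
from rig import *
import cv2
q=capture("scene")
cv2.imwrite("pics/z7.png",cv2.resize(q["pixels"][80:230,150:350],None,fx=4,fy=4,interpolation=cv2.INTER_CUBIC))
E
```

```text
(no output)
```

View pics/z7.png

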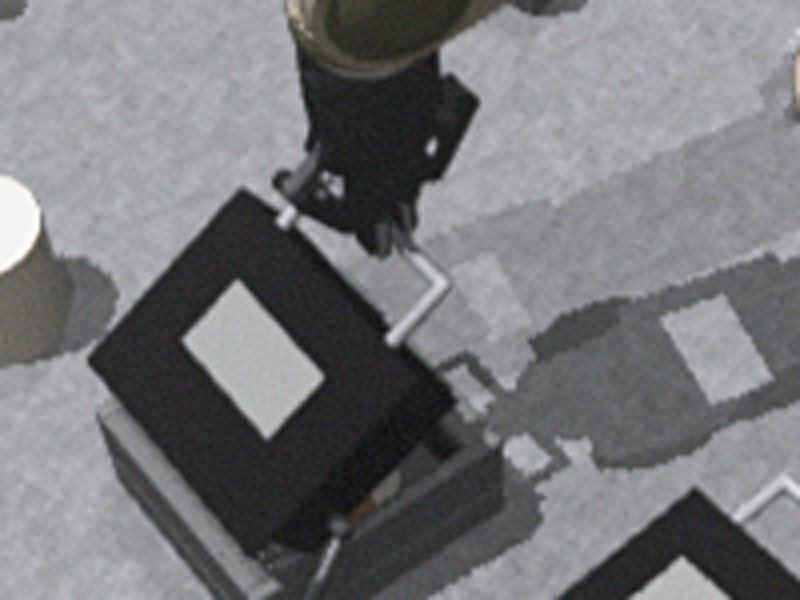

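The hood is about 0.5 rad up, the bar (430,280) is held, and the receipt printer is untouched. I'll continue, easing outward a little because of the side load.

Emit:
{"api": "drive_tool", "payload": {"commands": "0.043 -0.012 0.079 0 0 0 0;0.066 -0.019 0.065 0 0 0 0;0.070 -0.020 0.062 0 0 0 0;0.072 -0.021 0.058 0 0 0 0;0.075 -0.022 0.054 0 0 0 0;0.078 -0.022 0.050 0 0 0 0;0.080 -0.023 0.046 0 0 0 0;0 0 0 0 0 0 0"}}

```text
time_s: 8.22
eef_pos: [526.5, -157.4, 226.1]
ee_rot: [0.002, 0.8, 0.6, 0.0]
force: [-5.9, -1.2, 6.6]
grip_width: 0.102
grip_force: 30.6
```

Emit:
{"api": "drive_tool", "payload": {"commands": "0.077 -0.022 0.055 0 0 0 0;0.084 -0.024 0.038 0 0 0 0;0.086 -0.025 0.033 0 0 0 0;0.087 -0.025 0.029 0 0 0 0;0.088 -0.026 0.024 0 0 0 0;0.089 -0.026 0.020 0 0 0 0;0.090 -0.026 0.015 0 0 0 0;0 0 0 0 0 0 0"}}

```text
time_s: 8.88
eef_pos: [586.6, -174.8, 247.0]
ee_rot: [0.002, 0.8, 0.6, 0.001]
force: [-1.4, -2.5, 5.6]
grip_width: 0.1
grip_force: 30.9
```

Emit:
{"api": "drive_tool", "payload": {"commands": "0.091 -0.026 0.02 0 0 0 0;0.091 -0.026 0.005 0 0 0 0;0.091 -0.026 0.001 0 0 0 0;0.091 -0.026 -0.004 0 0 0 0;0.091 -0.026 -0.009 0 0 0 0;0.090 -0.026 -0.014 0 0 0 0;0 0 0 0 0 0 0"}}

```text
time_s: 9.47
eef_pos: [641.1, -190.6, 245.9]
ee_rot: [0.002, 0.8, 0.6, 0.001]
force: [1.9, -3.7, 1.3]
grip_width: 0.101
grip_force: 31.0
```

Emit:
{"api": "drive_tool", "payload": {"commands": "0.08 -0.023 -0.016 0 0 0 0;0 0 0 0 0 0 0;0 0 0 0 0 0 30;0 0 0 0 0 0 60;0 0 0 0 0 0 60;0 0 0 0 0 0 60"}}

```text
time_s: 9.97
eef_pos: [647.6, -191.5, 244.2]
ee_rot: [-0.0, 0.8, 0.6, 0.0]
force: [-0.0, -0.4, 0.3]
grip_width: 0.6
grip_force: 0.0
```

Emit:
{"api": "drive_tool", "payload": {"commands": "0 0 0.15 0 0 0 60;0 0 0.2 0 0 0 60;0 0 0.2 0 0 0 60;-0.2 0.06 0.1 0 0 0 60;-0.3 0.08 0 0 0 0 60;-0.3 0.08 0 0 0 0 60;-0.3 0.08 0 0 0 0 60;-0.3 0.08 0 0 0 0 60;0 0 0 0 0 0 60;0 0 0 0 0 0 60;0 0 0 0 0 0 60"}}

```text
time_s: 10.88
eef_pos: [508.1, -154.0, 309.4]
ee_rot: [0.001, 0.8, 0.6, 0.0]
force: [-0.2, 0.1, 0.2]
grip_width: 0.597
grip_force: 0.0
```

```bash
python3 - <<'E'
from rig import *; import cv2
s=sense();print(s["time_s"],s["eef_pos"],s["force"])
q=capture("scene");cv2.imwrite("pics/z8.png",q["pixels"])
E
```

```text
10.8833 [ 508.11947701 -153.99716431  309.42632627] [-0.19142026  0.12933686  0.23291778]
```

View pics/z8.png

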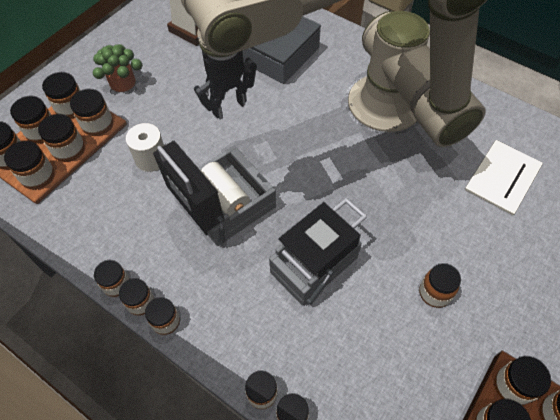

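The picture shows the label hood standing fully open at (190,190) and the gripper clear of it at (225,85). The receipt printer (318,245) is shut, and the roll (145,145) and jar (440,285) have not moved.

```bash
python3 -c "
from rig import *
print(finish_job())"
```

```text
the job is handed in; nothing more can be done
None
```

The label printer's hood is fully open and standing by itself, the gripper has let go and moved clear, and the receipt printer, jar and roll are undisturbed; I handed the job in at about 11 s, after a first missed grip because the fingertips sat about 35 mm higher than their readings showed, and a downward probe that pressed on the bar at up to 77 N.

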